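# Refit the radio's knob and hold it pressed

## Task

The black control knob has come off the radio on the shelf. Pick the knob up, turn it so that the flat in its bore matches the flat of the radio's D-shaped shaft, push it gently all the way down onto the shaft, never pressing harder than about 25 N, then press it further so that the sprung shaft goes well in (at least two thirds of its travel), and finish still gripping the knob and holding it pressed. Leave the bowl with the ball, the comb and the flashlight where they are.

Things in the scene. Friction and masses are not known exactly. Their poses are not given: they have to be found in the camera images.
- knob: Loose round black knob, about 60 g, 44 mm across, 34 mm high, upright on the shelf, open D-shaped bore downwards. Origin: centre of its underside, z up its axis. A white line on its top runs from the centre to its +x, the side of the bore's flat. The top 15 mm is a plain cylinder, below it slightly narrower; can be gripped across any diameter.
- knob_pointer (a point): Point in the plane of the knob's underside, 20 mm from its axis towards its +x. The bore: radius 8.2 mm about the axis, cut by a flat 3.2 mm from the axis on the +x side, 19 mm deep from the underside.
- radio: Table radio, wooden box 130 mm (x) by 200 mm (y) by 80 mm high, fixed to the shelf. Origin: centre of its underside, z up. The shaft stands on its top at y = +45 mm, x = 0. The grille is on its +x side. The top is otherwise bare and flat.
- shaft_seat (a point): On the axis of the radio's upright D-shaft, at the upper face of the aluminium disc (64 mm across, 4 mm thick) at its foot, where the knob's underside sits when fully home; 92 mm above the shelf unpressed. z up; +x points to the side of the shaft's flat, also shown by a red mark at the disc's rim. The knob goes on, with 1.2 mm play all round, when its +x points along this +x.
- shaft_tip (a point): On the axis at the top of the brass D-shaft, 16 mm above shaft_seat, same axes. Shaft: radius 7 mm, cut by a flat 2 mm from the axis on the +x side; its top 4 mm is a blunt cone centred 2.5 mm off the axis, away from the flat. Shaft and disc turn together, held by a drag of about 0.06 N m, and go down together when pressed.
- radio_push (a joint): How far shaft and disc are pressed down into the radio: 0 free, 0.008 m at the stop. A spring pushes back with about 3 N at the start and 7 N at the stop.
- bowl: White ceramic bowl, 124 mm across, 50 mm high, loose, to be left alone. Origin: centre of its underside.
- ball_center (a point): Centre of the pink silicone ball, 38 mm diameter, lying in the bowl, to be left alone.
- comb: Flat stainless steel comb, 170 mm (x) by 28 mm (y), 5 mm thick, loose, to be left alone. Origin: centre of its underside.
- flashlight: Orange flashlight lying along its x, 152 mm long, head 44 mm wide at +x, 44 mm high, loose, to be left alone. Origin: under its middle.
Things that resemble listed ones, but are neither listed nor needed, are in the scene too. Of the things that look like the knob, take the one that is nearest to the robot's base at the start. Of the things shaped like the radio, the wooden one is meant.

How it is judged:
By the outcome, as a careful person would: the job done as asked, in the order asked, and still so for the second after the job is handed in, while the arm keeps its last pose, push and grip.
It also fails if it takes over 45 s, if anything falls off the work surface, if the arm or the gripper's body presses on something with over 40 N, if the wrist force passes 120 N, or if a joint passes its speed limit or range.

## Robot

A 6-joint arm with a two-finger parallel gripper is mounted at the origin on the work surface. World frame = base frame: x ahead of the robot, y to its left, z up, the work surface at z = 0. Lengths are in mm, angles in degrees, forces in N, time in s.
With the tool pointing down it reaches from about 350 to 850 mm from the base axis. Payload 8.1 kg.
Tool frame: the origin (TCP) lies at the very end of the fingers, on their centre line; the grasp point (between the pads) lies r.tcp_to_grasp behind it (r.tcp_to_grasp is the distance from the TCP to the grasp point, in mm); z points along the fingers, y is the line along which they close (so a half turn about z gives the same grasp; the last joint's range is limited). The gripper opens to 85 mm and grips with 20 to 120 N. Pads are 22 mm wide; open, the fingers measure 114 mm over their backs; the gripper's body (76 mm by 85 mm) begins 54 mm behind the grasp point. The pads swing forward as they close: fully open they stand 13 mm farther back than shut.
Start: joints at [-70.726, 7.471, 85.268, -0, 87.261, -4.893], TCP at [245.662, -547.408, 231.292] pointing down, gripper open.
Joint ranges: [-169.43, 169.43], [-51.17, 129.36], [1.28, 143.12], [-76.62, 256.62], [0, 156.53], [-152.29, 152.29]. Speed limits (degrees/s): [136.94, 136.94, 159.86, 180, 180, 180].

## Interface

Orientations are given as [roll, pitch, yaw] about the fixed x, y, z axes, in that order (R = Rz(yaw) Ry(pitch) Rx(roll)).
In Python, from bench import r gives the robot as it stands.
- The arm moves only by the shell command python3 -m handwheel 'ROWS' [OPENING] [FORCE]. ROWS is JSON, a list of rows, each a list of 4 numbers: the shift along the tool's x, y, z in m, then the turn about the tool's z in degrees. A call has 1 to 10 rows; each row shifts and turns the commanded pose from where the row before left it, along the tool's axes as they then stand; what a row does not reach is not made up. A row lasts 1/10 s, in which the tool goes at most 50 mm and 8.59 degrees, less where a joint would pass 70% of its speed; a pose out of reach is approached as far as the arm can. A call is refused whole if a number of a shift passes 0.05 or a number of a turn 8.59, either way. A call with a gripper value outside its range is refused whole. OPENING is the finger opening in m, from 0 to 0.0854, set as the call begins (- or left out, the last holds). The fingers move at their own pace and stop on an object; FORCE is the grip in N (left out, the last holds). Time passes only in rows, so rows that do not move let the fingers close. It gives the time, the measured TCP pose, the force, the opening and the grip force at its end, in the units of the state.
- r.sense(): the state, without advancing time (a new reading comes with each control period).
- r.snapshot(name): name is "scene" or "top" or "wrist"; returns the picture (384x512x3 uint8, red, green, blue); there is no depth.
- r.camera_params(name): a dict with "fx", "fy", "cx", "cy" (pixels), "D" ([k1, k2, p1, p2, k3] as OpenCV has them; the pictures are not rectified), "R" (3x3) and "t" (3): a world point X has camera coordinates R X + t; the wrist camera has in their place "mount" (4x4, takes a point from camera to tool coordinates, whose origin is the TCP and whose axes are the flange's). Camera axes: x right, y down, z forward; pixel columns grow to the right and rows downward; lengths in mm; the calibration is good to about 2 mm. A picture is of the moment at which its call begins: read the wrist's pose just before it. camera_params takes no time and is no camera call.
- r.hand_in(): hands the job in; it is judged then, once.
The state is a dict: "time": time; "joint_pos": joint angles; "qd": joint speeds; "joint_efforts": joint torques, N m; "tool_pos": TCP position; "tcp_rot": TCP orientation; "ft_force": force on the tool from outside, world axes, zero at the start; "wrist_torque": the same for the moment, N m; "finger_gap": finger opening in mm; "grip_force": force on a finger pad.
Only numpy, scipy, OpenCV 4.12 (cv2) and the standard library are available. Lean on these libraries where they do the work, as an engineer would, in place of code of your own. Each camera call takes 0.05 s, during which the arm holds its last target. There are 200 camera calls.

## Working session

There is one attempt and no reset: what is moved stays moved. The work goes in short steps, Python scripts to look and compute and a shell command to move; the robot and the scene stay as the last step left them, time stands still between calls to the robot, and variables do not carry over. Pictures are saved under pics/ and viewed, at most 10 in all, crops included, and the job is handed in when it is done.

```bash
ls; mkdir -p pics
cat > h.py <<'E'
import numpy as np, cv2
from bench import r
from scipy.spatial.transform import Rotation as Ro
def snap(n,f):
    s=r.sense(); im=r.snapshot(n); cv2.imwrite('pics/'+f,im[:,:,::-1]); np.savez('pics/'+f+'.npz',p=s['tool_pos'],e=s['tcp_rot']); return im
def cam(n,f=None):
    c=r.camera_params(n); K=np.array([[c['fx'],0,c['cx']],[0,c['fy'],c['cy']],[0,0,1.]]); D=np.array(c['D'],float)
    if 'mount' in c:
        z=np.load('pics/'+f+'.npz'); T=np.eye(4); T[:3,:3]=Ro.from_euler('xyz',z['e'],degrees=True).as_matrix(); T[:3,3]=z['p']
        W=np.linalg.inv(T@np.array(c['mount'])); return K,D,W[:3,:3],W[:3,3]
    return K,D,np.array(c['R']),np.array(c['t'])
def ray(C,uv):
    K,D,R,t=C; q=cv2.undistortPoints(np.array([[uv]],float),K,D)[0,0]
    return -R.T@t, R.T@np.array([q[0],q[1],1.])
def onz(C,uv,z):
    o,d=ray(C,uv); return o+d*(z-o[2])/d[2]
def cross(C1,u1,C2,u2):
    o1,d1=ray(C1,u1);o2,d2=ray(C2,u2)
    d1/=np.linalg.norm(d1);d2/=np.linalg.norm(d2)
    s=np.linalg.lstsq(np.c_[d1,-d2],o2-o1,rcond=None)[0]
    a=o1+s[0]*d1;b=o2+s[1]*d2; return (a+b)/2,np.linalg.norm(a-b)
def proj(C,X):
    K,D,R,t=C; return cv2.projectPoints(np.array([X],float),cv2.Rodrigues(R)[0],t,K,D)[0][0,0]
E
python3 - <<'E'
from h import *
a=snap('scene','s0.png'); b=snap('top','t0.png')
print(r.tcp_to_grasp, r.sense()); print(r.camera_params('wrist')['mount'])
E
```

```text
pics
18.700000000000003 {'time': 0.1, 'joint_pos': array([-7.07264644e+01,  7.51253284e+00,  8.53238241e+01, -1.36646982e-03,
        8.72623262e+01, -4.89127625e+00]), 'qd': array([ 0.08245685, -0.08253908, -0.18407108, -0.00755246, -0.02272161,
        0.08952982]), 'joint_efforts': array([ 6.50832612e-05, -5.70952678e+01, -5.01941621e+01, -2.58861710e-04,
        8.16697022e-03, -8.79532035e-05]), 'tool_pos': array([ 245.47898842, -546.9289443 ,  230.32355976]), 'tcp_rot': array([-1.79901560e+02, -7.05440536e-03,  2.41648722e+01]), 'ft_force': array([-0.32693804,  0.06022174,  0.35340801]), 'wrist_torque': array([-0.02576736,  0.01282391,  0.01109592]), 'grip_force': 0.0, 'finger_gap': 84.9816668056097}
[[ 3.71726151e-04 -9.56769778e-01 -2.90846100e-01  7.36168265e+01]
 [ 9.99999880e-01  4.48565918e-04 -1.97520984e-04 -1.00984340e+00]
 [ 3.19445756e-04 -2.90845991e-01  9.56769830e-01 -1.43334896e+02]
 [ 0.00000000e+00  0.00000000e+00  0.00000000e+00  1.00000000e+00]]
```

View pics/s0.png

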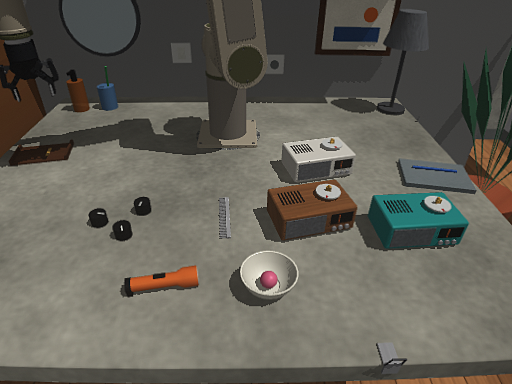

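View pics/t0.png

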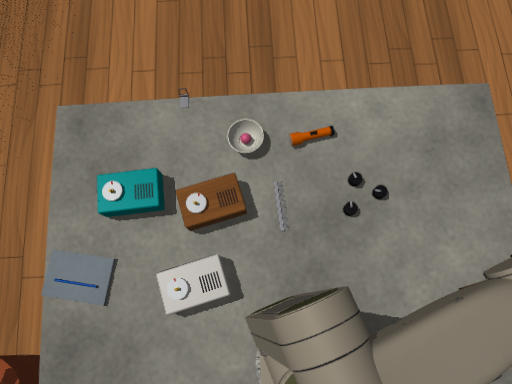

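The scene view shows three knobs at (98,218), (122,230) and (142,206). In the top view they are at (351,208), (355,179) and (380,191). The wooden radio's shaft is at (327,190) in the scene view and (196,203) in the top view.

Run:
```python
from h import *
S=cam('scene');T=cam('top')
im=cv2.imread('pics/t0.png')
g=im.max(2); m=((g<50)*255).astype(np.uint8); m[:,:330]=0;m[:165]=0;m[225:]=0;m[:,400:]=0
n,l,s,c=cv2.connectedComponentsWithStats(m)
for i in range(1,n):
    if s[i,4]>20: print('knob?',c[i],s[i],onz(T,c[i],34), np.hypot(*onz(T,c[i],34)[:2]))
for a,b in [((142,201),(350,208)),((122,226),(355,179)),((98,213),(380,191)),((328,186),(196,203))]: print(cross(S,a,T,b))
hsv=cv2.cvtColor(im,cv2.COLOR_BGR2HSV)
m=((im.min(2)>140)*255).astype(np.uint8); n,l,s,c=cv2.connectedComponentsWithStats(m[185:220,180:215].copy())
for i in range(1,n):
    if s[i,4]>50: print('disc',c[i]+[180,185],s[i],onz(T,c[i]+[180,185],92))
m=cv2.inRange(hsv,(5,90,30),(20,255,200)); m[:165]=0;m[240:]=0;m[:,:170]=0;m[:,255:]=0
k=max(cv2.findContours(m,0,2)[0],key=cv2.contourArea);b=cv2.minAreaRect(k);print(b,[onz(T,p,80).round() for p in cv2.boxPoints(b)])
```

```text
knob? [355.01388889 179.54166667] [348 172  15  15 144] [ 563.56595676 -241.28503736   34.        ] 613.0457216765045
knob? [380.01351351 192.14864865] [373 185  15  15 148] [ 515.48713015 -319.26241739   34.        ] 606.3460006494724
knob? [350.00675676 209.19594595] [343 202  15  15 148] [ 464.38495202 -213.00753864   34.        ] 510.9066403775265
(array([ 468.76418616, -214.75876626,   32.95126551]), np.float64(2.0948313889589047))
(array([ 567.07488985, -243.69083073,   28.73425898]), np.float64(1.6402872752714337))
(array([ 519.75683786, -320.30029495,   32.51149517]), np.float64(0.1366113812719421))
(array([499.4841792 , 277.82546591, 103.37091572]), np.float64(1.127861034318044))
disc [195.56849315 202.52739726] [  6   8  20  20 292] [503.612995   280.43702487  92.        ]
((210.72479248046875, 201.5825958251953), (43.1021842956543, 63.69545364379883), 73.3007583618164) [array([551., 350.,  80.]), array([600., 154.,  80.]), array([463., 121.,  80.]), array([416., 313.,  80.])]
```

```bash
python3 -m handwheel '[[0.033,-0.021,0.003,0],[0.033,-0.021,0.003,0],[0.033,-0.021,0.003,0],[0.033,-0.021,0.003,0],[0.033,-0.021,0.003,0],[0.033,-0.021,0.003,0],[0.033,-0.021,0.003,0],[0.033,-0.021,0.003,0],[0.033,-0.021,0.003,0],[0.033,-0.021,0.003,0]]' - 30; python3 -m handwheel '[[0,0,0,0],[0,0,0,0],[0,0,0,0]]'
python3 - <<'E'
from h import *
snap('wrist','w1.png');print(r.sense()['tool_pos'],r.sense()['time'])
E
```

```text
time: 1.1
tool_pos: [461.2, -219.1, 200.8]
tcp_rot: [-180.0, 0.0, 24.2]
ft_force: [-0.1, 0.0, 0.3]
finger_gap: 85.1
grip_force: 0.0
time: 1.4
tool_pos: [460.3, -221.3, 201.1]
tcp_rot: [-180.0, 0.0, 24.1]
ft_force: [0.9, -0.1, -0.1]
finger_gap: 85.3
grip_force: 0.0
[ 460.23822024 -221.59833267  201.21403836] 1.45
```

View pics/w1.png

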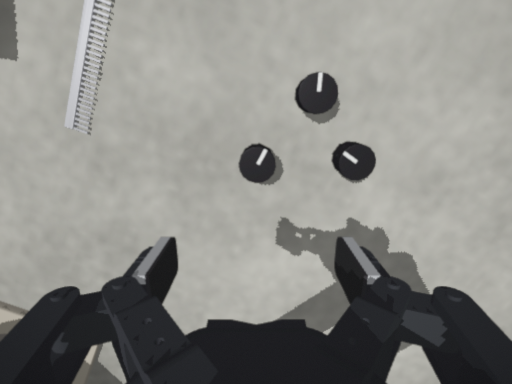

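The wrist view shows the target knob at (257,163), its white line running up and to the right from the centre. The other two knobs are at (317,93) and (354,160).

```bash
cat >> h.py <<'E'
def knob(C,im,z,box):
    """box u0,v0,u1,v1; returns top centre px, centre xyz, line yaw"""
    u0,v0,u1,v1=box; b=im[v0:v1,u0:u1]
    dark=((b.max(2)<45)*255).astype(np.uint8)
    k=max(cv2.findContours(dark,0,2)[0],key=cv2.contourArea); h=cv2.convexHull(k)
    e=cv2.fitEllipse(h); c=np.array(e[0])+[u0,v0]
    f=np.zeros_like(dark);cv2.drawContours(f,[h],-1,255,-1); f=cv2.erode(f,np.ones((3,3)))
    vv,uu=np.nonzero((b.min(2)>120)&(f>0))
    P=np.array([onz(C,(u+u0,v+v0),z)[:2] for u,v in zip(uu,vv)])
    m=P.mean(0); d=np.linalg.svd(P-m)[2][0]; X=onz(C,c,z)
    if d@(m-X[:2])<0:d=-d
    return c,e[1],X,np.degrees(np.arctan2(d[1],d[0])),len(P),m
E
python3 - <<'E'
from h import *
im=cv2.imread('pics/w1.png')
C=cam('wrist','w1.png')
c=knob(C,im,34,(232,138,285,188));print(c)
T=cam('top');print(cross(C,c[0],T,(350,209.2)))
z=np.load('pics/w1.png.npz');print(z['p'],z['e'])
E
```

```text
h.py:33: RuntimeWarning: Mean of empty slice.
  m=P.mean(0); d=np.linalg.svd(P-m)[2][0]; X=onz(C,c,z)
  ret = ret.dtype.type(ret / rcount)
Traceback (most recent call last):
  File "h.py", line 33, in knob
    m=P.mean(0); d=np.linalg.svd(P-m)[2][0]; X=onz(C,c,z)
                   ~~~~~~~~~~~~~^^^^^
numpy.linalg.LinAlgError: 1-dimensional array given. Array must be at least two-dimensional
```

Run:
```python
import cv2
im=cv2.imread('pics/w1.png').max(2); print(im[140:186:3,236:284:3])
```

```text
[[167 168 166 167 166 170 172 172 171 168 167 168 168 168 166 168]
 [165 165 165 164 165 150 143 134 125 166 170 169 169 167 167 169]
 [165 165 165 163 109  35  32  38  34  41 125 167 168 166 168 171]
 [165 166 165  59  53  53  52  51  49 141 134  44 156 166 167 170]
 [165 167 135  55  51  51  51  50  55 221 164  42  93 166 167 170]
 [165 165  57  51  52  51  51  49 157 223  63  48  46 125 165 171]
 [167 150  50  50  49  48  49  58 221 151  47  47  46  87 107 171]
 [169 111  49  49  48  49  48 181 213  51  47  46  46  82 100 152]
 [168  79  49  49  48  48  47 139 119  48  46  45  45  71 100 105]
 [165  93  48  48  46  47  48  46  47  47  46  46  45  68 100 104]
 [166 128  47  47  47  46  47  46  47  46  46  45  45  89 100 101]
 [168 163  56  46  47  48  47  45  45  45  45  44  47  98 100 106]
 [167 165 135  46  45  44  44  44  44  44  45  45  94  99  99 154]
 [167 167 166 153  53  44  44  44  45  45  48  91  99  98 109 169]
 [168 167 169 171 170 153 104  80  71  87  99  98  99 147 168 170]
 [169 169 169 171 173 174 175 176 172 170 165 153 170 170 169 170]]
```

```bash
sed -i 's/<45)/<66)/' h.py
python3 - <<'E'
from h import *
im=cv2.imread('pics/w1.png')
C=cam('wrist','w1.png')
c=knob(C,im,34,(232,138,285,188));print(c)
T=cam('top');print(cross(C,c[0],T,(350,209.2)))
z=np.load('pics/w1.png.npz');print(z['p'],z['e'],r.sense()['tool_pos'])
E
```

```text
(array([257.33507538, 163.043293  ]), (35.54364776611328, 38.030372619628906), array([ 471.53721279, -216.95627718,   34.        ]), np.float64(-4.717201166323913), 81, array([ 480.56933298, -218.17315921]))
(array([ 468.08686864, -218.29603241,   13.74047363]), np.float64(0.874162973365973))
[ 460.30943922 -221.29188614  201.13813423] [-1.79994802e+02  3.27137543e-02  2.41467294e+01] [ 460.23822024 -221.59833267  201.21403836]
```

Run:
```python
import cv2,numpy as np
a=cv2.imread('pics/s0.png')[170:212,300:356];b=cv2.imread('pics/t0.png')[182:224,168:224]
cv2.imwrite('pics/c1.png',np.hstack([cv2.resize(x,None,fx=7,fy=7,interpolation=2) for x in (a,b)]))
```

```text
(no output)
```

View pics/c1.png

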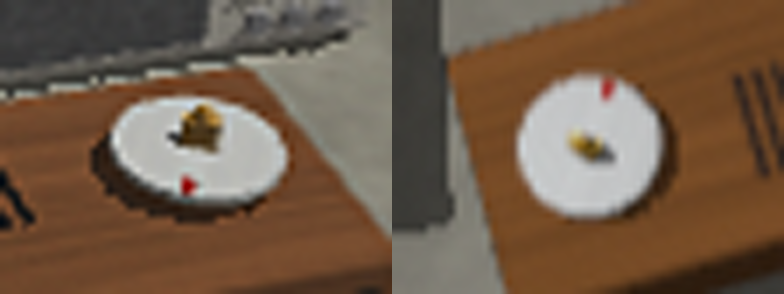

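```bash
python3 -m handwheel '[[0.004,0,0.03,0],[0.004,0,0.03,0],[0.003,0,0.03,0],[0,0,0,0],[0,0,0,0],[0,0,0,0]]'
python3 - <<'E'
from h import *
im=snap('wrist','w2.png')[:,:,::-1]
C=cam('wrist','w2.png');C1=cam('wrist','w1.png')
p=proj(C,[471.5,-217,34]);u,v=p.astype(int);print(p)
c=knob(C,im,34,(u-42,v-42,u+42,v+42));print(c)
print(cross(C,c[0],C1,(257.3,163.0)))
z=np.load('pics/w2.png.npz');print(z['p'],z['e'])
a=im[max(v-60,0):v+60,u-60:u+60];cv2.imwrite('pics/c2.png',cv2.resize(a,None,fx=4,fy=4))
E
```

```text
time: 2.05
tool_pos: [471.6, -217.4, 113.4]
tcp_rot: [179.9, -0.1, 24.1]
ft_force: [-0.0, -0.2, -0.1]
finger_gap: 85.4
grip_force: 0.0
[256.33356314 196.4439605 ]
(array([255.93387604, 194.71738434]), (48.3889274597168, 52.8570442199707), array([ 472.8002859 , -216.03544679,   34.        ]), np.float64(-4.013177899771342), 135, array([ 480.49690229, -218.28703371]))
(array([ 469.37730778, -217.77375245,   22.10034606]), np.float64(0.3178507903436957))
[ 471.60902649 -217.43871377  113.41051977] [ 1.79866285e+02 -8.78333686e-02  2.41152483e+01]
```

View pics/c2.png

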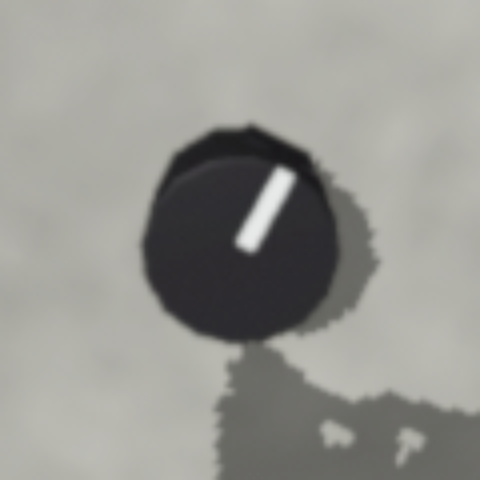

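The knob's top face is at crop (241,249), which is pixel (256.3,198.3). The fit also took in some of the side wall above it, so I'll use the top face only.

Run:
```python
from h import *
C=cam('wrist','w2.png');C1=cam('wrist','w1.png')
X=onz(C,(256.3,198.3),34);print(X,onz(C1,(257.3,164.3),34),cross(C,(256.3,198.3),C1,(257.3,164.3)))
z=np.load('pics/w2.png.npz');d=X-z['p'];R=Ro.from_euler('xyz',z['e'],degrees=True).as_matrix();print(R.T@d, r.sense()['tool_pos'])
```

```text
[ 469.93131249 -217.67174029   34.        ] [ 470.15984134 -217.53353466   34.        ] (array([ 470.53178134, -217.37504455,   35.98746684]), np.float64(0.03545728359952983))
[-1.74823363 -0.65809822 79.40661347] [ 471.86125182 -217.40751621  113.61841381]
```

```bash
python3 -m handwheel '[[-0.002,-0.001,0.03,0],[0,0,0.03,0],[0,0,0.03,0],[0,0,0.014,0],[0,0,0,0],[0,0,0,0]]'
```

```text
time: 2.7
tool_pos: [469.6, -216.8, 8.8]
tcp_rot: [179.9, -0.1, 24.2]
ft_force: [0.2, 0.8, 0.5]
finger_gap: 85.7
grip_force: 0.0
```

```bash
python3 -m handwheel '[[0,0,0.002,0],[0,0,0,0],[0,0,0,0],[0,0,0,0],[0,0,0,0],[0,0,0,0],[0,0,0,0],[0,0,0,0]]' 0 60; python3 -m handwheel '[[0,0,-0.03,0],[0,0,-0.04,0],[0,0,-0.04,0],[0,0,-0.04,0],[0,0,0,0]]'
```

```text
time: 3.5
tool_pos: [469.5, -216.6, 6.7]
tcp_rot: [179.9, -0.1, 24.2]
ft_force: [-1.8, -0.0, 6.0]
finger_gap: 42.0
grip_force: 59.9
time: 4.0
tool_pos: [472.2, -218.2, 162.8]
tcp_rot: [179.5, -0.4, 24.2]
ft_force: [0.9, -0.6, -0.7]
finger_gap: 42.1
grip_force: 60.9
```

```bash
python3 -m handwheel '[[0.016,-0.044,0,0],[0.016,-0.044,0,0],[0.016,-0.044,0,0],[0.016,-0.044,0,0],[0.016,-0.044,0,0],[0.016,-0.044,0,0],[0.016,-0.044,0,0],[0.016,-0.044,0,0],[0.016,-0.044,0,0],[0.016,-0.044,0,0]]';python3 -m handwheel '[[0,0,0,0],[0,0,0,0],[0,0,0,0],[0,0,0,0]]'
python3 - <<'E'
from h import *
im=snap('wrist','w3.png')
C=cam('wrist','w3.png');print(proj(C,[500,278,108]));print(np.load('pics/w3.png.npz')['p'])
E
```

```text
time: 5.0
tool_pos: [433.7, 252.7, 155.0]
tcp_rot: [180.0, -0.0, 24.2]
ft_force: [1.1, 0.1, -1.2]
finger_gap: 42.4
grip_force: 61.1
time: 5.4
tool_pos: [434.6, 249.6, 155.1]
tcp_rot: [180.0, 0.0, 24.1]
ft_force: [-1.2, 0.2, -1.0]
finger_gap: 42.2
grip_force: 61.2
[258.56007176 111.69614819]
[434.57685265 249.63611982 155.08212121]
```

View pics/w3.png

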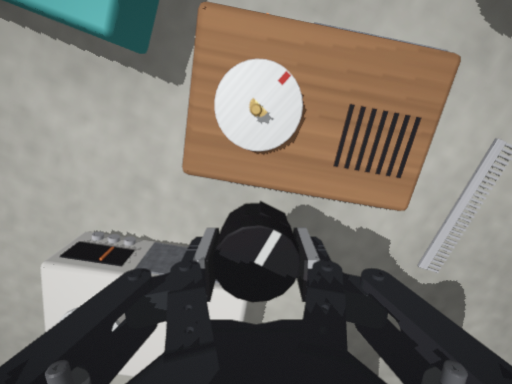

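The wrist view shows the disc at about (259,105), the red mark at (285,77) and the brass shaft at (257,109). The held knob's line runs from (258,262) to (277,235).

```bash
cat >> h.py <<'E'
def disc(C,im,z,box):
    u0,v0,u1,v1=box; b=im[v0:v1,u0:u1].astype(int)
    w=((b.min(2)>150)*255).astype(np.uint8); k=max(cv2.findContours(w,0,2)[0],key=cv2.contourArea)
    e=cv2.fitEllipse(cv2.convexHull(k)); c=np.array(e[0])+[u0,v0]
    vv,uu=np.nonzero((b[:,:,2]>130)&(b[:,:,1]<70)&(b[:,:,0]<70)); mk=np.array([uu.mean()+u0,vv.mean()+v0])
    X=onz(C,c,z);M=onz(C,mk,z);d=(M-X)[:2]
    return c,e[1],X,mk,np.hypot(*d),np.degrees(np.arctan2(d[1],d[0]))
def held(C,im,z,box):
    u0,v0,u1,v1=box; b=im[v0:v1,u0:u1]; w=((b.min(2)>150)*255).astype(np.uint8)
    n,l,s,c=cv2.connectedComponentsWithStats(w); i=1+s[1:,4].argmax(); vv,uu=np.nonzero(l==i)
    P=np.array([onz(C,(u+u0,v+v0),z)[:2] for u,v in zip(uu,vv)]); m=P.mean(0); d=np.linalg.svd(P-m)[2][0]
    t=(P-m)@d
    return np.degrees(np.arctan2(d[1],d[0])),len(P),m+t.min()*d,m+t.max()*d
E
python3 - <<'E'
from h import *
im=cv2.imread('pics/w3.png');C=cam('wrist','w3.png')
print(disc(C,im,92,(205,50,312,160)))
print(held(C,im,182,(240,222,292,272)))
E
```

```text
(array([257.90579987, 104.32892227]), (88.14515686035156, 92.0452651977539), array([504.4095932 , 280.34389949,  92.        ]), array([284.08333333,  77.55555556]), np.float64(26.028810970064416), np.float64(-21.52812966714942))
(np.float64(175.94130233292816), 321, array([454.10820293, 248.54370394]), array([434.8173457 , 249.91251301]))
```

```bash
python3 -m handwheel '[[0,0,0,5.8],[0,0,0,5.8],[0,0,0,5.8],[0.01,-0.011,0.01,0],[0.01,-0.011,0.01,0],[0,0,0,0],[0,0,0,0],[0,0,0,0]]'
python3 - <<'E'
from h import *
im=snap('wrist','w4.png')[:,:,::-1]
C=cam('wrist','w4.png');C3=cam('wrist','w3.png');z=np.load('pics/w4.png.npz');print(z['p'],z['e'])
p=proj(C,[504.4,280.3,92]);u,v=p.astype(int);print(p)
d=disc(C,im,92,(u-62,max(v-62,0),u+62,v+62));print(d)
print(cross(C,d[0],C3,(257.9,104.3)),cross(C,d[3],C3,(284.08,77.56)))
print(held(C,im,z['p'][2]+27,(225,222,292,272)))
R=Ro.from_euler('xyz',z['e'],degrees=True).as_matrix();print(R.T@(d[2]-z['p']))
E
```

```text
time: 6.25
tool_pos: [451.8, 274.3, 135.8]
tcp_rot: [180.0, -0.0, 6.7]
ft_force: [-0.2, 0.7, -0.3]
finger_gap: 42.0
grip_force: 61.2
[451.78366998 274.29736778 135.77423866] [ 1.79994960e+02 -1.43839948e-02  6.72093352e+00]
[257.35100498 139.11721436]
(array([257.97013092, 138.90478897]), (94.235595703125, 95.36734008789062), array([504.59337381, 279.8945337 ,  92.        ]), array([nan, nan]), np.float64(nan), np.float64(nan))
 ** On entry to DLASCL parameter number  4 had an illegal value
 ** On entry to DLASCL parameter number  4 had an illegal value
 ** On entry to DLASCL parameter number  4 had an illegal value
 ** On entry to DLASCL parameter number  4 had an illegal value
 ** On entry to DLASCL parameter number  5 had an illegal value
 ** On entry to DLASCL parameter number  4 had an illegal valueh.py:40: RuntimeWarning: Mean of empty slice.
  vv,uu=np.nonzero((b[:,:,2]>130)&(b[:,:,1]<70)&(b[:,:,0]<70)); mk=np.array([uu.mean()+u0,vv.mean()+v0])
  ret = ret.dtype.type(ret / rcount)
Traceback (most recent call last):
  File "h.py", line 20, in cross
    s=np.linalg.lstsq(np.c_[d1,-d2],o2-o1,rcond=None)[0]
      ~~~~~~~~~~~~~~~^^^^^^^^^^^^^^^^^^^^^^^^^^^^^^^^
numpy.linalg.LinAlgError: SVD did not converge in Linear Least Squares
```

View pics/w4.png

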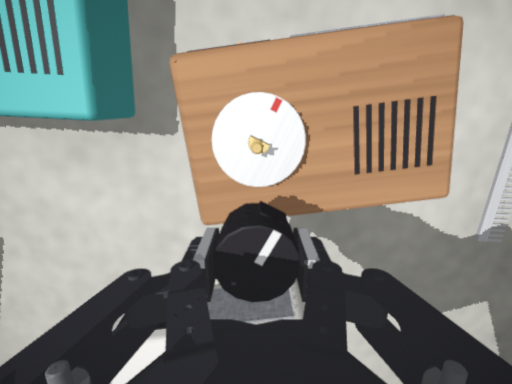

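The disc is at about (259,139), the red mark at (277,105) and the shaft's blunt cone at (257,147). The held knob's line runs from (259,263) to (278,233), so it is still parallel to the mark.

```bash
sed -i 's/(b\[:,:,2\]>130).*<70))/(b[:,:,2]>120)\&(b[:,:,1]<0.4*b[:,:,2])\&(b[:,:,0]<0.4*b[:,:,2]))/' h.py
python3 - <<'E'
from h import *
im=cv2.imread('pics/w4.png');print(im[105,277])
C=cam('wrist','w4.png');C3=cam('wrist','w3.png');z=np.load('pics/w4.png.npz')
b=(205,85,312,170)
d=disc(C,im,92,(205,85,312,192));print(d)
print(cross(C,d[0],C3,(257.9,104.3)),cross(C,d[3],C3,(284.08,77.56)))
print(held(C,im,z['p'][2]+27,(245,222,292,272)))
R=Ro.from_euler('xyz',z['e'],degrees=True).as_matrix();print(R.T@(d[2]-z['p']))
E
```

```text
[ 83  85 222]
(array([257.97013092, 138.90478897]), (94.235595703125, 95.36734008789062), array([504.59337381, 279.8945337 ,  92.        ]), array([275.6744186, 104.6744186]), np.float64(25.321792981239707), np.float64(-20.765143650369467))
(array([504.29978756, 279.93821415,  89.38020386]), np.float64(0.1943941754851232)) (array([528.29726184, 270.73888137,  92.74479807]), np.float64(0.4639441136736075))
(np.float64(158.5599692480199), 317, array([470.07936817, 267.09471382]), array([452.39580165, 274.03908412]))
[53.09085858  0.61795583 43.78762293]
```

```bash
python3 -m handwheel '[[0.018,0,0,0],[0.018,0,0,0],[0.0165,0.0003,0,0],[0,0,0.008,0],[0,0,0.008,0],[0,0,0,0],[0,0,0,0],[0,0,0,0]]'; python3 -m handwheel '[[0,0,0.002,0],[0,0,0.002,0],[0,0,0.002,0],[0,0,0,0],[0,0,0,0]]'
```

```text
time: 7.1
tool_pos: [503.4, 281.0, 119.5]
tcp_rot: [-180.0, 0.0, 6.8]
ft_force: [0.1, 0.6, -0.9]
finger_gap: 42.3
grip_force: 61.2
time: 7.6
tool_pos: [503.8, 280.9, 113.1]
tcp_rot: [180.0, 0.0, 6.8]
ft_force: [0.3, -0.8, -0.4]
finger_gap: 42.3
grip_force: 61.2
```

```bash
python3 -m handwheel '[[0,0.0005,0,0],[0,0,0.001,0],[0,0,0.001,0],[0,0,0.001,0],[0,0,0,0]]'; python3 -m handwheel '[[0,0,0.001,0],[0,0,0.001,0],[0,0,0,0]]'
```

```text
time: 8.1
tool_pos: [503.8, 280.3, 110.1]
tcp_rot: [180.0, 0.0, 6.8]
ft_force: [-0.4, 0.7, -1.0]
finger_gap: 42.1
grip_force: 61.2
time: 8.4
tool_pos: [503.8, 280.3, 108.1]
tcp_rot: [180.0, 0.0, 6.8]
ft_force: [0.8, -0.9, -2.1]
finger_gap: 42.0
grip_force: 61.3
```

```bash
python3 -m handwheel '[[0,0,0.001,0],[0,0,0.001,0],[0,0,0,0]]'; python3 -m handwheel '[[0,0,0.001,0],[0,0,0.001,0],[0,0,0,0]]';python3 -m handwheel '[[0,0,0.001,0],[0,0,0.001,0],[0,0,0,0]]'
```

```text
time: 8.7
tool_pos: [503.8, 280.3, 106.1]
tcp_rot: [180.0, 0.0, 6.8]
ft_force: [-0.6, -0.7, -0.8]
finger_gap: 42.2
grip_force: 61.3
time: 9.0
tool_pos: [503.9, 280.4, 104.1]
tcp_rot: [180.0, 0.0, 6.8]
ft_force: [0.2, -2.1, 0.1]
finger_gap: 42.4
grip_force: 61.3
time: 9.3
tool_pos: [503.9, 280.3, 102.1]
tcp_rot: [180.0, 0.0, 6.8]
ft_force: [0.1, -1.6, -1.0]
finger_gap: 42.0
grip_force: 61.3
```

```bash
python3 -m handwheel '[[0,0,0.001,0],[0,0,0.001,0],[0,0,0,0]]'; python3 -m handwheel '[[0,0,0.001,0],[0,0,0.001,0],[0,0,0,0]]';python3 -m handwheel '[[0,0,0.001,0],[0,0,0.001,0],[0,0,0,0]]'
```

```text
time: 9.6
tool_pos: [503.9, 280.3, 100.1]
tcp_rot: [180.0, 0.0, 6.8]
ft_force: [0.6, -2.8, -0.1]
finger_gap: 42.7
grip_force: 61.3
time: 9.9
tool_pos: [503.9, 280.4, 98.3]
tcp_rot: [180.0, 0.0, 6.8]
ft_force: [-0.6, -3.6, 2.7]
finger_gap: 42.1
grip_force: 61.3
time: 10.2
tool_pos: [503.9, 280.4, 96.3]
tcp_rot: [180.0, -0.0, 6.8]
ft_force: [-1.0, -4.9, 2.2]
finger_gap: 42.2
grip_force: 61.4
```

```bash
python3 -m handwheel '[[0,0.0004,0.001,0],[0,0,0.001,0],[0,0,0,0]]'; python3 -m handwheel '[[0,0,0.001,0],[0,0,0.001,0],[0,0,0,0],[0,0,0,0]]'
```

```text
time: 10.5
tool_pos: [504.0, 280.3, 94.3]
tcp_rot: [-180.0, -0.0, 6.8]
ft_force: [-2.1, -2.2, 4.0]
finger_gap: 42.1
grip_force: 61.5
time: 10.9
tool_pos: [504.0, 280.3, 92.4]
tcp_rot: [-180.0, -0.0, 6.8]
ft_force: [-2.1, 0.2, 4.5]
finger_gap: 42.4
grip_force: 61.5
```

```bash
python3 -m handwheel '[[0,0,0.0007,0],[0,0,0.0003,0],[0,0,0,0],[0,0,0,0],[0,0,0,0]]'
python3 - <<'E'
from h import *
s=[r.sense()];im=snap('wrist','w5.png');C=cam('wrist','w5.png');snap('scene','s5.png')
print(np.mean([x['ft_force'] for x in s],0))
w=im[130:300,160:360];a=cv2.imread('pics/s5.png')[130:230,270:390]
cv2.imwrite('pics/c5.png',np.hstack([cv2.resize(w[:,:,::-1],(400,340)),cv2.resize(a,(400,340))]))
E
```

```text
time: 11.4
tool_pos: [504.0, 280.3, 91.5]
tcp_rot: [-180.0, -0.0, 6.8]
ft_force: [-3.3, 0.2, 6.1]
finger_gap: 42.0
grip_force: 61.5
[-3.25153223  0.1918617   6.13288975]
```

View pics/c5.png

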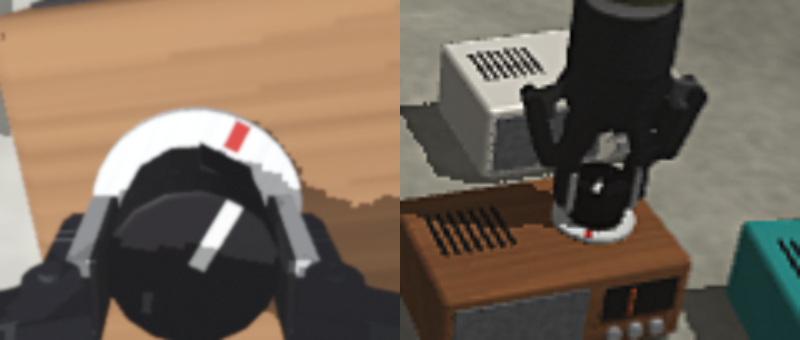

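The knob sits on the disc with its line (crop (200,265) to (235,205)) pointing at the red mark (237,135). It is pressed in about 7 mm, with roughly 6 N on the wrist.

```bash
python3 -c "
from bench import r
print(r.hand_in())"
```

```text
the job is handed in; nothing more can be done
None
```

The knob is on the radio's shaft with its flat matched, pressed in about 7 of 8 mm (inferred from tool height) at about 6 N and still gripped; I handed the job in at about 11.5 s, and no verdict came back.

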